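# Fit the phase barrier and hold the isolator shaft home

### The job

Fit out the switch on the aluminium panel: first take the orange barrier plate from the wooden rack, slide it all the way down into the slot beside the switch and let go of it. Then take the red-handled shaft from its blue stand, put its tip into the black hub, turn it until the key slips into the keyway, and push on against the spring until the yellow collar sits on the hub. Finish while still holding the handle with the collar pressed home, and leave the other things on the bench alone.

Things in the scene. Friction and masses are not known exactly. Their poses are not given: they have to be found in the camera images.
- panel: aluminium plate 220 (x) x 200 (y) x 5 mm, fixed, z up, origin at the centre of its underside. In its frame: switch block 80 x 80 mm at y -35, top at z 45, with the black octagonal hub, 40 mm across flats, z 45 to 79; barrier slot at y +35; terminal blocks, top z 31, at y +78. A white line on the switch block marks the hub's +x side
- hub_mouth (a point): centre of the hub's top face, 79 mm above the bench, panel axes. Vertical bore 16 mm across, one keyway 9 mm wide, open to the hub's outside. The keyway is fixed but its direction is not reported: within 0.6 rad either side of the panel's +x; seen from above as a gap in the octagon. 14 mm below the mouth is the top of a spring plunger
- plunger (a joint): spring plunger in the bore, m pushed down: 0 free, stop at 0.010; about 0.008 when the collar sits on the hub. Pushes back 4.2 N at first and 9 N at 0.008, so the shaft rises again if it is let go
- slot_floor (a point): centre of the floor of the barrier slot, 22 mm above the bench, axes as the panel. The slot is 64 mm long (along x) and 8 mm wide (along y), 28 mm deep, its mouth 50 mm above the bench with a lead-in that widens by up to 3 mm a side; black block 84 x 26 mm around it
- barrier: orange plate 60 (x) x 5 (y, thickness) x 75 mm (z), standing upright, loose (about 50 g), origin at the centre of its underside
- barrier_top (a point): centre of the barrier's top edge, 75 mm above its origin; grip the plate here across its thickness from above
- rack: wooden rack 90 (x) x 112 (y) x 40 mm fixed on the bench, origin at the centre of its underside, with two slots along x at y +36 and -36 mm, 66 x 8.5 mm, floor at z 10, 30 mm deep; the barrier stands in one, the circuit board in the other
- shaft: steel shaft 14 mm across, red handle, loose, 150 g, upright, 89 mm long; origin at the tip, z up. From the tip: pilot to z 10 (stepped taper below z 4), key z 10 to 22 on the shaft's +x, 6 mm wide, out to 13 mm from the axis; yellow collar 40 mm across z 22 to 28; red boss 28 mm across z 46 to 56; red grip bar z 55 to 89, 56 (x) x 18 (y) mm, white pointer line on the key's side
- shaft_collar (a point): centre of the underside of the yellow collar, which lands on the hub mouth, 22 mm above the tip
- handle_grip (a point): centre of the red grip bar, 74 mm above the tip, axes as the shaft: grip across y from above
- stand: blue block 64 x 64 x 35 mm fixed on the bench, origin at the centre of its underside; the shaft hangs by its collar in a 29 mm square hole, 29 mm deep, loosely
- circuit_board: green circuit board, 60 x 5 x 60 mm tall, standing in the other slot of the rack; bystander. Origin at the centre of its underside
- screwdriver: orange-handled screwdriver, 170 mm, lying; bystander
- dome_camera: white dome camera, 84 mm across, 56 mm tall; bystander
- tester: grey hand tester with keypad, 120 x 85 x 30 mm; bystander
- screw_jar: small jar with a blue cap, 56 mm across, 70 mm tall; bystander
- tape_roll: blue roll, 90 mm across, 19 mm high, lying flat; bystander
- parts_tray: grey three-part tray, 90 x 130 x 30 mm; bystander

How it is judged:
By the outcome, as a careful person would: the job done as asked, in the order asked, and still so for the second after the job is handed in, while the arm keeps its last pose, push and grip.
It also fails if it takes over 58 s, if anything falls off the work surface, if the arm or the gripper's body presses on something with over 40 N, if the wrist force passes 120 N, or if a joint passes its speed limit or range.

### The arm

A 6-joint arm with a two-finger parallel gripper is mounted at the origin on the work surface. World frame = base frame: x ahead of the robot, y to its left, z up, the work surface at z = 0. Lengths are in mm, angles in degrees, forces in N, time in s.
With the tool pointing down it reaches from about 350 to 850 mm from the base axis. Payload 8.1 kg.
Tool frame: the origin (TCP) lies midway between the tips of the shut fingers; the grasp point (between the pads) lies 19 mm behind it; z points along the fingers, y is the line along which they close (so a half turn about z gives the same grasp; the last joint's range is limited). The gripper opens to 85 mm and grips with 20 to 120 N. Pads are 22 mm wide; open, the fingers measure 114 mm over their backs; the gripper's body (76 mm by 85 mm) begins 54 mm behind the grasp point. The pads swing forward as they close: fully open they stand 13 mm farther back than shut.
Start: joints at [-71.471, 7.471, 85.268, -0, 87.261, -4.893], TCP at [238.525, -550.555, 231.292] pointing down, gripper open.
Joint ranges: [-169.43, 169.43], [-51.17, 129.36], [1.28, 143.12], [-76.62, 256.62], [0, 156.53], [-152.29, 152.29]. Speed limits (degrees/s): [136.94, 136.94, 159.86, 180, 180, 180].

### API

Orientations are given as [roll, pitch, yaw] about the fixed x, y, z axes, in that order (R = Rz(yaw) Ry(pitch) Rx(roll)).
In Python, from bench import r gives the robot as it stands.
- The arm moves only by the tool pendant, called after "Request:" as name(argument=value, ...), one argument or row to a line, values as JSON. Schema: {"type":"object","properties":{"increments":{"type":"object","properties":{"plan":{"type":"array","items":{"type":"array","items":{"type":"number"},"minItems":7,"maxItems":7},"minItems":1,"maxItems":8}},"additionalProperties":false,"required":["plan"]},"clamp_n":{"type":"number"},"only":{"type":"string"},"quiet":{"type":"boolean"},"lines":{"type":"string"}},"required":["increments"],"additionalProperties":false}. increments is an object whose key "plan" holds a list of rows, 1 to 8 of them, each of 7 numbers: a rotation vector rx, ry, rz in degrees, then dx, dy, dz in mm, then the finger opening in mm; each row is the pose to reach, as a shift and turn from the pose commanded when the call began, along the tool's axes at that moment; what a row does not reach only later rows make up. A row lasts 1/8 s, in which the tool goes at most 62.5 mm and 10.7 degrees, less where a joint would pass 70% of its speed; a pose out of reach is approached as far as the arm can. The fingers move at their own pace and stop on an object; clamp_n is the grip in N (left out, the last holds). Time passes only in rows, so rows that do not move let the fingers close. The tool returns the time, the measured TCP pose, the force, the opening and the grip force at its end. only (a regular expression) keeps the lines of the reply that match it, lines (a string "A,B") keeps lines A to B, and quiet returns only ok. Input that does not fit is refused with a message, and nothing moves.
- r.sense(): the state, without advancing time (a new reading comes with each control period).
- r.snapshot(name): name is "scene" or "top" or "wrist"; returns a dict with "pixels" (384x512x3 uint8, blue, green, red), "fx", "fy", "cx", "cy" (pixels), "pose" (4x4, takes a point from camera to world coordinates). Camera axes: x right, y up, looking along -z (the intrinsics and any distortion apply to the point x, -y, -z); pixel columns grow to the right and rows downward; lengths in mm; the calibration is good to about 2 mm. A picture is of the moment at which its call begins. There is no depth.
- r.hand_in(): hands the job in; it is judged then, once.
The state is a dict: "time": time; "joint_pos": joint angles; "qd": joint speeds; "joint_efforts": joint torques, N m; "tool_pos": TCP position; "tcp_rot": TCP orientation; "ft_force": force on the tool from outside, world axes, zero at the start; "wrist_torque": the same for the moment, N m; "finger_gap": finger opening in mm; "grip_force": force on a finger pad.
Only numpy, scipy, OpenCV 4.12 (cv2) and the standard library are available. Lean on these libraries where they do the work, as an engineer would, in place of code of your own. Each camera call takes 0.05 s, during which the arm holds its last target. There are 200 camera calls.

## Working session

There is one attempt and no reset: what is moved stays moved. The work goes in short steps, Python scripts to look and compute and a tool call to move; the robot and the scene stay as the last step left them, time stands still between calls to the robot, and variables do not carry over. Pictures are saved under pics/ and viewed, at most 10 in all, crops included, and the job is handed in when it is done.

```bash
ls; mkdir -p pics
```

Run:
```python
from bench import r
import cv2,pickle,numpy as np
d={}
for n in("scene","top","wrist"):
    d[n]=r.snapshot(n); cv2.imwrite(f"pics/{n}0.png",d[n]["pixels"])
    print(n,{k:d[n][k] for k in d[n] if k not in("pixels",)})
pickle.dump(d,open("s0.pkl","wb"))
print(r.sense())
```

```text
bench.py
pics
scene {'fx': 468.09029192408946, 'fy': 468.09029192408946, 'cx': 255.36758695157377, 'cy': 190.02410566062096, 'pose': array([[-3.31837121e-01, -5.15810653e-01,  7.89824978e-01,
         1.53032285e+03],
       [ 9.43235869e-01, -1.69185839e-01,  2.85801061e-01,
         4.22289161e+02],
       [-1.37920305e-02,  8.39830651e-01,  5.42673252e-01,
         7.46607743e+02],
       [ 0.00000000e+00,  0.00000000e+00,  0.00000000e+00,
         1.00000000e+00]])}
top {'fx': 379.7463196733959, 'fy': 379.7463196733959, 'cx': 251.99695723095576, 'cy': 195.64825379987747, 'pose': array([[-1.94057118e-03,  9.87395792e-01, -1.58258602e-01,
         3.80755868e+02],
       [-9.99997870e-01, -1.80477435e-03,  1.00178092e-03,
         7.35129465e+01],
       [ 7.03533197e-04,  1.58260209e-01,  9.87397190e-01,
         1.07003890e+03],
       [ 0.00000000e+00,  0.00000000e+00,  0.00000000e+00,
         1.00000000e+00]])}
wrist {'fx': 327.96239660911414, 'fy': 327.96239660911414, 'cx': 255.68402950353843, 'cy': 186.70507150522644, 'pose': array([[ 3.97876487e-01,  8.73176714e-01
[... 295 characters left out ...]
00]])}
{'time': 0.15, 'joint_pos': array([-7.14698596e+01,  7.50713174e+00,  8.53171348e+01,  4.05028394e-04,
        8.72611845e+01, -4.89206566e+00]), 'qd': array([ 0.00806315, -0.13137165, -0.09315289, -0.04401012, -0.06586458,
       -0.04468261]), 'joint_efforts': array([ 1.68652110e-03, -5.70065653e+01, -5.01156199e+01, -7.32621447e-05,
        9.70224413e-03,  4.13351802e-05]), 'tool_pos': array([ 238.39474238, -550.12920424,  230.44396436]), 'tcp_rot': array([-1.79914895e+02, -7.69023193e-03,  2.34221807e+01]), 'ft_force': array([ 0.12174416, -1.02013608, -0.13485177]), 'wrist_torque': array([-0.03655618,  0.03500864, -0.01474403]), 'grip_force': 0.0, 'finger_gap': 85.50620375155806}
```

View pics/top0.png

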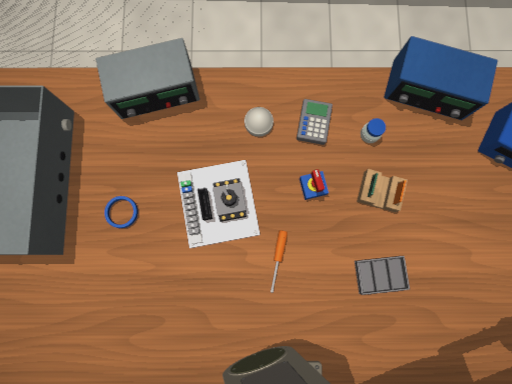

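View pics/scene0.png

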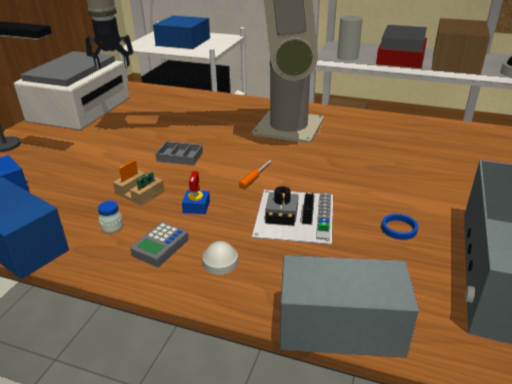

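Top view: rack near (383,190) with the orange plate in its right slot (~400,192), stand and shaft near (314,185), panel centre near (218,203), slot (205,205), hub (230,198). The scene view shows the same items: plate (128,172), shaft (194,185), hub (282,195).

Create h.py:
```python
import numpy as np,cv2,pickle
from scipy.spatial.transform import Rotation as Ro
def ray(s,u,v):
    d=np.array([(u-s["cx"])/s["fx"],-(v-s["cy"])/s["fy"],-1.]); P=s["pose"]
    d=P[:3,:3]@d; return P[:3,3],d/np.linalg.norm(d)
def plane(s,u,v,z):
    o,d=ray(s,u,v); return o+d*(z-o[2])/d[2]
def tri(*obs):  # (s,u,v)...; returns point and residuals
    A=np.zeros((3,3));b=np.zeros(3);L=[]
    for s,u,v in obs:
        o,d=ray(s,u,v);M=np.eye(3)-np.outer(d,d);A+=M;b+=M@o;L.append((o,M))
    p=np.linalg.solve(A,b); return p,[round(float(np.linalg.norm(M@(p-o))),2) for o,M in L]
def proj(s,p):
    P=s["pose"];c=P[:3,:3].T@(np.asarray(p)-P[:3,3]); return s["cx"]+s["fx"]*c[0]/-c[2],s["cy"]-s["fy"]*c[1]/-c[2]
def blobs(s,lo,hi,amin=30,op=0):
    hsv=cv2.cvtColor(s["pixels"],cv2.COLOR_BGR2HSV);m=cv2.inRange(hsv,np.array(lo),np.array(hi))
    if op: m=cv2.morphologyEx(m,cv2.MORPH_OPEN,np.ones((op,op)))
    cs,_=cv2.findContours(m,cv2.RETR_EXTERNAL,cv2.CHAIN_APPROX_NONE)
    return sorted([c for c in cs if cv2.contourArea(c)>=amin],key=cv2.contourArea,reverse=True)
def totool(st,dw):  # world vector -> tool axes
    return Ro.from_euler("xyz",st["tcp_rot"],degrees=True).inv().apply(dw)
```

Run:
```python
from h import *
d=pickle.load(open("s0.pkl","rb"));t=d["top"];w=d["wrist"]
for n,u,v,z in[("plate",400,192,85),("stand",314,185,35),("handle",318,180,95),("rack",383,190,40),("hub",230,198,79),("slot",205,205,50)]: print(n,plane(t,u,v,z).round())
from bench import r
s=r.sense();R=Ro.from_euler("xyz",s["tcp_rot"],degrees=True)
print("cam in tool",R.inv().apply(w["pose"][:3,3]-s["tool_pos"]).round(1), "axes\n",(R.inv().as_matrix()@w["pose"][:3,:3]).round(3))
```

```text
plate [ 548. -317.   85.]
stand [ 576. -100.   35.]
handle [ 578. -100.   95.]
rack [ 561. -288.   40.]
hub [533. 131.  79.]
slot [519. 200.  50.]
cam in tool [  77.5    1.5 -141.8] axes
 [[ 0.     0.952  0.306]
 [ 1.    -0.001  0.   ]
 [ 0.     0.306 -0.952]]
```
Camera at tool (+77, 0, -142) looking forward... camera look dir = -z = (-0.306,0,0.952) in tool: tilts toward TCP axis. So camera looks back toward TCP. At distance 142+ ... at depth beyond TCP by h: x offset =77.5-0.321*(142+h).; zero at h=99.

Request:
pendant(
  increments={"plan":[[0, 0, 6, 50, -18, -5, 85], [0, 0, 12, 100, -36, -10, 85], [0, 0, 18, 150, -54, -20, 85], [0, 0, 24, 200, -72, -20, 85], [0, 0, 30, 250, -90, -20, 85], [0, 0, 34, 300, -108, -20, 85], [0, 0, 34, 340, -126, -20, 85], [0, 0, 34, 340, -126, -20, 85]]},
)

```text
time: 1.15
tool_pos: [502.1, -297.1, 250.8]
tcp_rot: [-179.9, 0.0, -10.3]
ft_force: [-0.3, -0.2, -0.0]
finger_gap: 85.0
grip_force: 0.0
```

Run:
```python
from bench import r
import cv2,pickle
d={"w1":r.snapshot("wrist")}; d["s"]=r.sense(); cv2.imwrite("pics/w1.png",d["w1"]["pixels"]); pickle.dump(d,open("s1.pkl","wb"))
```

```text
(no output)
```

View pics/w1.png

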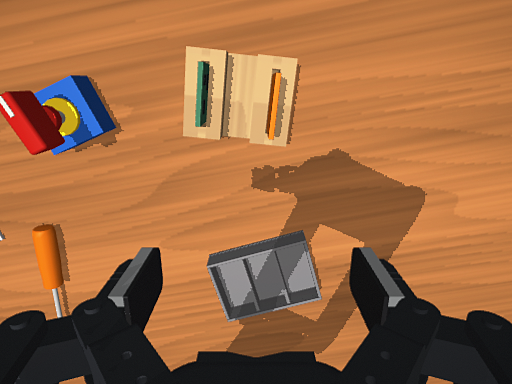

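The plate shows as a thin orange strip from about (277,72) to (271,138), board at (203,93), handle at (30,120) with white pointer line at its left end. I'll shift forward for a second view.

Request:
pendant(
  increments={"plan":[[0, 0, 0, 40, 10, 0, 85], [0, 0, 0, 80, 25, 0, 85], [0, 0, 0, 100, 25, 0, 85], [0, 0, 0, 100, 25, 0, 85]]},
)

```text
time: 1.7
tool_pos: [593.8, -343.9, 250.1]
tcp_rot: [-180.0, 0.1, -10.6]
ft_force: [0.4, -0.2, 0.0]
finger_gap: 85.1
grip_force: 0.0
```

Run:
```python
from bench import r
from h import *
d=pickle.load(open("s1.pkl","rb"))
d["w2"]=r.snapshot("wrist"); d["s2"]=r.sense(); pickle.dump(d,open("s1.pkl","wb"))
a=[cv2.resize(d["w1"]["pixels"][30:160,170:310],None,fx=2.8,fy=2.8,interpolation=0)]
c=blobs(d["w2"],(5,150,90),(20,255,255),60)
for k in("w1","w2"):
    for c in blobs(d[k],(5,150,90),(20,255,255),60): print(k,cv2.contourArea(c),cv2.minAreaRect(c))
cv2.imwrite("pics/w2.png",d["w2"]["pixels"])
```

```text
w1 155880.5 ((255.5, 185.5), (371.0, 511.0), 90.0)
w1 103.0 ((439.0, 379.5), (7.0, 26.0), 90.0)
w1 99.0 ((72.0, 379.5), (7.0, 26.0), 90.0)
w2 141370.0 ((255.5, 185.5), (371.0, 511.0), 90.0)
w2 103.0 ((439.0, 379.5), (7.0, 26.0), 90.0)
w2 98.0 ((72.0, 379.5), (7.0, 26.0), 90.0)
```

View pics/w2.png

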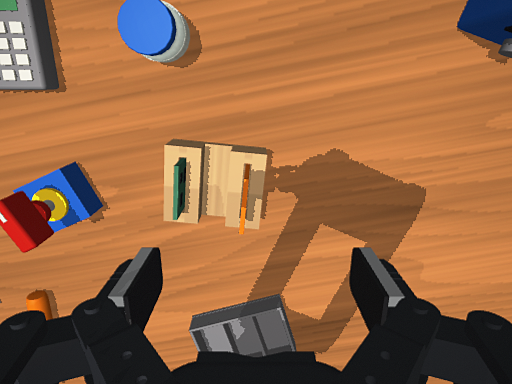

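Plate strip now from about (246,166) to (242,234), handle at (25,222). I'll segment it with a stricter mask.

Run:
```python
from h import *
d=pickle.load(open("s1.pkl","rb"))
for k,pts in(("w1",[(277,80),(270,130),(274,105),(60,300),(300,110)]),("w2",[(246,175),(243,225),(245,200),(300,250),(260,190)])):
    h=cv2.cvtColor(d[k]["pixels"],cv2.COLOR_BGR2HSV)
    for u,v in pts: print(k,u,v,h[v,u-3:u+4].tolist())
```

```text
w1 277 80 [[11, 237, 84], [17, 216, 255], [17, 204, 255], [16, 206, 250], [16, 211, 251], [16, 219, 255], [12, 199, 186]]
w1 270 130 [[12, 232, 123], [12, 239, 111], [14, 230, 254], [16, 213, 255], [16, 216, 251], [15, 223, 252], [16, 227, 255]]
w1 274 105 [[12, 236, 110], [15, 224, 255], [16, 209, 255], [16, 212, 250], [16, 217, 251], [17, 223, 255], [12, 201, 180]]
w1 60 300 [[30, 2, 168], [104, 26, 107], [12, 105, 124], [13, 168, 202], [13, 169, 208], [13, 168, 213], [13, 165, 141]]
w1 300 110 [[13, 165, 193], [13, 165, 193], [13, 166, 192], [13, 164, 194], [13, 164, 194], [13, 163, 195], [13, 167, 194]]
w2 246 175 [[17, 107, 153], [13, 181, 142], [12, 230, 132], [13, 234, 131], [13, 234, 131], [12, 243, 125], [15, 114, 147]]
w2 243 225 [[14, 215, 250], [15, 231, 251], [15, 231, 250], [15, 239, 254], [14, 144, 232], [19, 106, 236], [17, 114, 224]]
w2 245 200 [[11, 220, 182], [13, 237, 196], [13, 230, 195], [12, 229, 198], [12, 223, 174], [14, 116, 127], [17, 108, 139]]
w2 300 250 [[13, 167, 147], [13, 164, 146], [13, 162, 146], [13, 164, 146], [13, 164, 145], [13, 166, 146], [13, 164, 145]]
w2 260 190 [[15, 116, 163], [16, 115, 162], [16, 116, 162], [16, 116, 162], [16, 116, 163], [16, 111, 166], [13, 151, 135]]
```

Run:
```python
from h import *
d=pickle.load(open("s1.pkl","rb"))
B={}
for k,box in(("w1",(255,60,300,150)),("w2",(225,150,265,245))):
    h=cv2.cvtColor(d[k]["pixels"],cv2.COLOR_BGR2HSV);m=cv2.inRange(h,np.array((8,195,120 if k=="w2" else 235)),np.array((20,255,255)))
    x0,y0,x1,y1=box;mm=np.zeros_like(m);mm[y0:y1,x0:x1]=m[y0:y1,x0:x1]
    n,l,st,c=cv2.connectedComponentsWithStats(mm);i=1+st[1:,4].argmax();ys,xs=np.where(l==i)
    rows=[(v,xs[ys==v].min(),xs[ys==v].max()) for v in np.unique(ys)]
    print(k,rows[:4],rows[-5:],len(rows)); B[k]=rows
e={k:((B[k][-4][1]+B[k][-4][2])/2,B[k][-1][0]+.5) for k in B}
p,res=tri(*[(d[k],*e[k]) for k in B]);print("-x end top",p.round(1),res)
r1=B["w1"]
for z in(85,):
    a=plane(d["w1"],*e["w1"],z);b=plane(d["w1"],(r1[3][1]+r1[3][2])/2,r1[0][0]-.5,z)
    print(z,a.round(1),b.round(1),"len",np.linalg.norm(b-a).round(1),"mid",((a+b)/2).round(1),"yaw",np.degrees(np.arctan2(*(b-a)[1::-1])).round(1))
t=plane(d["w2"],*e["w2"],85);print("w2 -x end",t.round(1))
# rows mid line fit w1
mid=np.array([plane(d["w1"],(a+b)/2,v,85)[:2] for v,a,b in r1[3:-3]]);c=np.polyfit(mid[:,0],mid[:,1],1);print("yaw fit",np.degrees(np.arctan(c[0])))
print(d["s2"]["tool_pos"],d["s2"]["tcp_rot"])
```

```text
w1 [(np.int64(73), np.int64(276), np.int64(280)), (np.int64(74), np.int64(276), np.int64(280)), (np.int64(75), np.int64(276), np.int64(280)), (np.int64(76), np.int64(276), np.int64(280))] [(np.int64(134), np.int64(269), np.int64(273)), (np.int64(135), np.int64(269), np.int64(273)), (np.int64(136), np.int64(269), np.int64(273)), (np.int64(137), np.int64(269), np.int64(272)), (np.int64(138), np.int64(269), np.int64(272))] 66
w2 [(np.int64(179), np.int64(244), np.int64(248)), (np.int64(180), np.int64(244), np.int64(248)), (np.int64(181), np.int64(244), np.int64(248)), (np.int64(182), np.int64(244), np.int64(247))] [(np.int64(229), np.int64(239), np.int64(243)), (np.int64(230), np.int64(239), np.int64(243)), (np.int64(231), np.int64(239), np.int64(243)), (np.int64(232), np.int64(239), np.int64(243)), (np.int64(233), np.int64(239), np.int64(243))] 55
-x end top [ 525.8 -317.6   84.2] [0.13, 0.13]
85 [ 525.9 -317.7   85. ] [ 582.6 -333.5   85. ] len 58.9 mid [ 554.2 -325.6   85. ] yaw -15.5
w2 -x end [ 526.2 -317.6   85. ]
yaw fit -16.241878180107882
[ 593.26782154 -343.62780982  250.48608046] [-1.79986920e+02  7.98761403e-02 -1.06303256e+01]
```

Plate top edge: triangulated height 84 (expected 85), length 59 (expected 60), mid (554.2,-325.6), yaw -16: consistent. Now the grasp.

Request:
pendant(
  increments={"plan":[[0, 0, 3, -22, -5, 30, 40], [0, 0, 5.6, -42, -10.5, 60, 40], [0, 0, 5.6, -42, -10.5, 110, 40], [0, 0, 5.6, -42, -10.5, 140, 40], [0, 0, 5.6, -42, -10.5, 170, 40], [0, 0, 5.6, -42, -10.5, 190, 40], [0, 0, 5.6, -42, -10.5, 195, 40], [0, 0, 5.6, -42, -10.5, 195, 40]]},
)

```text
time: 2.75
tool_pos: [554.9, -325.0, 57.1]
tcp_rot: [180.0, -0.0, -16.2]
ft_force: [0.6, -0.4, 0.9]
finger_gap: 39.6
grip_force: 0.0
```

Request:
pendant(
  increments={"plan":[[0, 0, 0, 0, 0, 0, 0], [0, 0, 0, 0, 0, 0, 0], [0, 0, 0, 0, 0, 0, 0], [0, 0, 0, 0, 0, 0, 0], [0, 0, 0, 0, 0, 0, 0], [0, 0, 0, 0, 0, 0, 0]]},
  clamp_n=40,
)

```text
time: 3.5
tool_pos: [555.6, -325.2, 57.7]
tcp_rot: [180.0, -0.1, -16.2]
ft_force: [0.4, 1.4, 5.8]
finger_gap: 4.3
grip_force: 39.9
```

Request:
pendant(
  increments={"plan":[[0, 0, 0, 0, 0, -10, 0], [0, 0, 0, 0, 0, -30, 0], [0, 0, 0, 0, 0, -60, 0], [0, 0, 0, 0, 0, -100, 0], [0, 0, 0, 0, 0, -140, 0], [0, 0, 0, 0, 0, -170, 0], [0, 0, 0, 0, 0, -190, 0]]},
)

```text
time: 4.38
tool_pos: [555.2, -325.0, 249.7]
tcp_rot: [179.9, -0.2, -16.2]
ft_force: [0.2, -0.4, -0.3]
finger_gap: 4.3
grip_force: 39.2
```

Request:
pendant(
  increments={"plan":[[0, 0, -3, -20, -40, 0, 0], [0, 0, -6, -50, -100, 0, 0], [0, 0, -9, -80, -160, 0, 0], [0, 0, -12, -107, -216, 0, 0], [0, 0, -16, -135, -272, 0, 0], [0, 0, -20, -163, -328, 0, 0], [0, 0, -24, -190, -384, 0, 0], [0, 0, -24, -214, -432, 0, 0]]},
)

```text
time: 5.38
tool_pos: [468.6, 151.6, 246.6]
tcp_rot: [180.0, -0.0, 7.9]
ft_force: [1.2, 0.4, -0.9]
finger_gap: 4.1
grip_force: 39.2
```

Request:
pendant(
  increments={"plan":[[0, 0, 0, 0, 0, 0, 0], [0, 0, 0, 0, 0, 0, 0]]},
)

```text
time: 5.62
tool_pos: [469.4, 149.7, 246.3]
tcp_rot: [180.0, 0.0, 7.9]
ft_force: [0.1, -0.0, -0.0]
finger_gap: 4.4
grip_force: 39.3
```

Run:
```python
from bench import r
from h import *
d={"w1":r.snapshot("wrist"),"t":r.snapshot("top"),"c":r.snapshot("scene"),"s":r.sense()}
pickle.dump(d,open("s2.pkl","wb")); cv2.imwrite("pics/p1.png",d["w1"]["pixels"]);print(d["s"]["tool_pos"],d["s"]["tcp_rot"])
```

```text
[469.90292956 148.40329103 246.27120694] [1.79980695e+02 1.76531832e-02 7.69403625e+00]
```

View pics/p1.png

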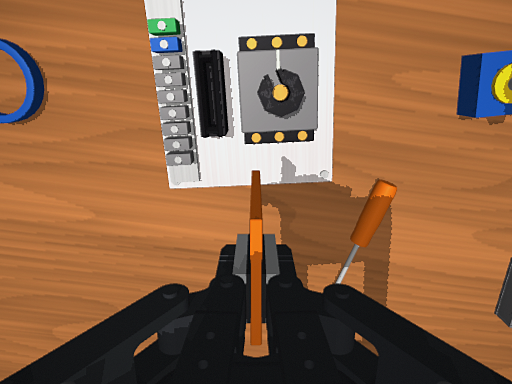

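Panel: slot block at (211,93) with the dark slot inside, hub centre (281,92), terminal blocks at (170,95); the plate is held upright along the camera's view. Second view next.

Request:
pendant(
  increments={"plan":[[0, 0, 0, 35, 20, 0, 0], [0, 0, 0, 70, 45, 0, 0], [0, 0, 0, 70, 45, 0, 0], [0, 0, 0, 70, 45, 0, 0]]},
)

```text
time: 6.28
tool_pos: [545.0, 113.6, 245.9]
tcp_rot: [-180.0, 0.1, 7.7]
ft_force: [1.0, 0.5, -0.7]
finger_gap: 4.3
grip_force: 39.4
```

Run:
```python
from bench import r
from h import *
d=pickle.load(open("s2.pkl","rb"))
d["w2"]=r.snapshot("wrist");d["s2"]=r.sense()
pickle.dump(d,open("s2.pkl","wb"))
a=cv2.resize(d["w1"]["pixels"][30:160,180:330],None,fx=2.66,fy=3.5,interpolation=2)
a=cv2.resize(d["w1"]["pixels"][35:150,185:325],(560,460),interpolation=0)
print(d["s2"]["tool_pos"],d["s2"]["tcp_rot"])
b=d["w2"]["pixels"]
out=np.zeros((600,800,3),np.uint8);out[:460,:560]=a;cv2.imwrite("pics/p2.png",np.hstack([cv2.resize(d["w1"]["pixels"][35:150,185:325],(400,329),interpolation=0),cv2.resize(b[110:225,120:260],(400,329),interpolation=0)]))
```

```text
[544.74118388 114.07610949 246.14553172] [-1.79988246e+02  4.06444786e-02  7.74012639e+00]
```

View pics/p2.png

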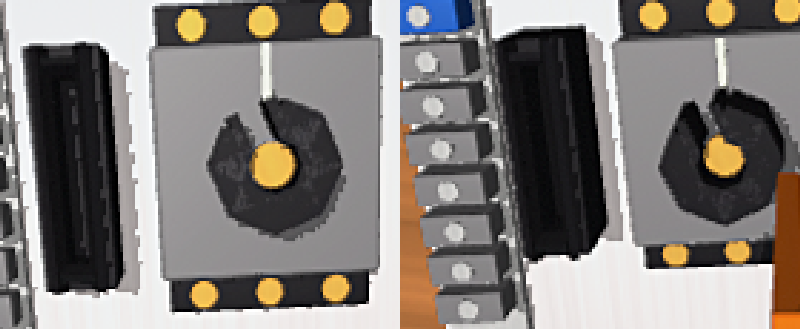

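Keyway gap points up-left from the hub centre (roughly 22° from panel +x toward +y) in both views. Now contrast-stretch the black block to find the slot itself.

Run:
```python
from h import *
d=pickle.load(open("s2.pkl","rb"))
def en(k,x,y,w=45,h=105):
    c=d[k]["pixels"][y:y+h,x:x+w].astype(float); c=np.clip(c*4.5,0,255).astype(np.uint8)
    return cv2.resize(c,None,fx=5.6,fy=5.6,interpolation=0)
a=en("w1",187,42);b=en("w2",153,112)
cv2.imwrite("pics/slot.png",np.hstack([a,np.full((a.shape[0],10,3),255,np.uint8),b]))
for k in("w1","w2"):
    for c in blobs(d[k],(0,0,105),(180,40,160),800,3)[:3]:
        m=cv2.minAreaRect(c);ap=cv2.approxPolyDP(c,6,True)[:,0];print(k,cv2.contourArea(c),m,ap.tolist())
    h=cv2.cvtColor(d[k]["pixels"],cv2.COLOR_BGR2HSV);print(h[100,255] if k=="w1" else h[190,205])
```

```text
w1 3887.5 ((278.5, 89.5), (83.0, 79.0), 90.0) [[318, 49], [280, 49], [280, 67], [299, 75], [306, 96], [287, 119], [264, 111], [255, 94], [264, 73], [277, 83], [275, 50], [253, 56], [239, 87], [242, 131], [316, 127]]
[165   3 152]
w2 1710.5 ((222.243896484375, 158.19512939453125), (73.9891357421875, 49.91505813598633), 83.6598129272461) [[195, 124], [202, 195], [250, 190], [250, 182], [234, 189], [217, 183], [209, 169], [217, 147], [227, 147], [229, 123]]
w2 1282.0 ((253.4029083251953, 153.7382354736328), (66.26578521728516, 36.43083953857422), 85.60128784179688) [[234, 122], [234, 139], [259, 159], [261, 186], [271, 185], [268, 120]]
[162   9 141]
```

View pics/slot.png

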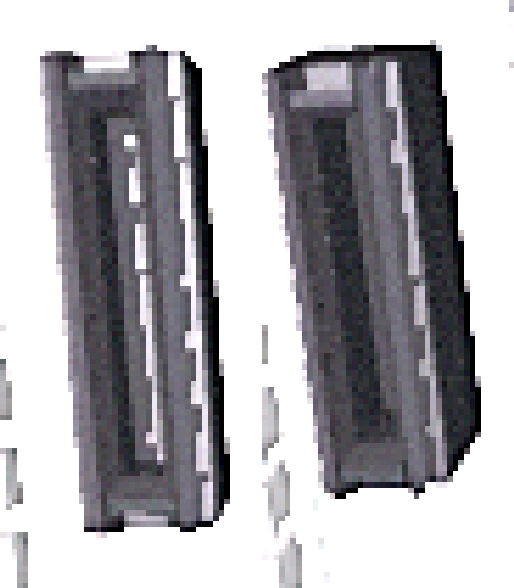

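Left (w1): slot mouth lead-in runs from about (103,62) to (141,518) in the crop; right (w2): from (325,66) to (375,480). Convert, triangulate, and cross-check with the grey block.

Run:
```python
from h import *
d=pickle.load(open("s2.pkl","rb"));w1,w2=d["w1"],d["w2"]
f1=lambda x,y:(187+x/5.6-.5,42+y/5.6-.5); f2=lambda x,y:(153+(x-262)/5.6-.5,112+y/5.6-.5)
A=tri((w1,*f1(103,57)),(w2,*f2(325,64)));B=tri((w1,*f1(141,522)),(w2,*f2(375,482)))
print(A,B,np.linalg.norm(A[0]-B[0]))
for s,f,a,b in((w1,f1,(103,57),(141,522)),(w2,f2,(325,64),(375,482))):
    p,q=plane(s,*f(*a),50),plane(s,*f(*b),50);print("mid",((p+q)/2).round(1),"len",np.linalg.norm(p-q).round(1),"yaw",np.degrees(np.arctan2(*(p-q)[1::-1])).round(1))
# grey block: closed mask
for k in("w1","w2"):
    s=d[k];h=cv2.cvtColor(s["pixels"],cv2.COLOR_BGR2HSV);m=cv2.inRange(h,np.array((0,0,100)),np.array((180,45,165)))
    x0,x1,y0,y1=(232,326,42,140) if k=="w1" else (188,280,110,205)
    L=[];Rr=[]
    for v in range(y0+15,y1-20):
        xs=np.where(m[v,x0:x1])[0]+x0
        if len(xs)>20: L.append((xs[0]-.5,v)); Rr.append((xs[-1]+.5,v))
    for n,E in(("left",L),("right",Rr)):
        P=np.array([plane(s,u,v,45)[:2] for u,v in E]);c=np.polyfit(P[:,0],P[:,1],1);rs=P[:,1]-np.polyval(c,P[:,0]);ok=abs(rs)<1.5;c=np.polyfit(P[ok,0],P[ok,1],1)
        print(k,n,ok.mean().round(2),"yaw",np.degrees(np.arctan(c[0])).round(2),"y at x=535",np.polyval(c,535).round(1))
    T=[];Bo=[]
    for u in list(range(x0+15,x0+40))+list(range(x0+52,x0+80)):
        if k=="w2" and u>245: break
        ys=np.where(m[y0:y1,u])[0]+y0
        T.append((u,ys[0]-.5));Bo.append((u,ys[-1]+.5))
    for n,E in(("top",T),("bot",Bo)):
        P=np.array([plane(s,u,v,45)[:2] for u,v in E]);c=np.polyfit(P[:,1],P[:,0],1);rs=P[:,0]-np.polyval(c,P[:,1]);ok=abs(rs)<1.5;c=np.polyfit(P[ok,1],P[ok,0],1)
        print(k,n,ok.mean().round(2),"yaw",-np.degrees(np.arctan(c[0])).round(2),"x at y=130",np.polyval(c,130).round(1))
    # plunger/bore yellow
    for c in blobs(s,(15,120,150),(30,255,255),15):
        M=cv2.moments(c);u,v=M["m10"]/M["m00"],M["m01"]/M["m00"];print(k,"yellow",round(u,1),round(v,1),cv2.contourArea(c),plane(s,u,v,65).round(1))
```

```text
(array([567.52567468, 212.62440807,  37.70852534]), [0.33, 0.33]) (array([487.57122616, 197.17505834,  44.22449982]), [0.24, 0.24]) 81.69366051673926
mid [527.6 203.4  50. ] len 79.5 yaw 10.2
mid [529.8 202.9  50. ] len 80.8 yaw 9.7
w1 left 0.59 yaw 10.29 y at x=535 174.4
w1 right 1.0 yaw 9.98 y at x=535 94.2
w1 top 1.0 yaw 10.69 x at y=130 581.3
w1 bot 1.0 yaw 10.56 x at y=130 501.4
w1 yellow 503.6 84.8 430.5 [575.7 -72.9  65. ]
w1 yellow 280.0 92.1 157.5 [540.2 134.5  65. ]
w1 yellow 276.4 41.9 76.5 [582.9 144.7  65. ]
w1 yellow 251.3 43.0 73.0 [578.9 167.1  65. ]
w1 yellow 301.6 40.5 72.0 [587.2 122.3  65. ]
w1 yellow 279.0 136.0 56.5 [498.9 128.8  65. ]
w1 yellow 255.8 137.2 55.5 [494.6 151.2  65. ]
w1 yellow 301.9 135.0 55.5 [503.  106.6  65. ]
w2 left 0.85 yaw 11.26 y at x=535 179.6
w2 right 0.8 yaw 10.77 y at x=535 88.9
w2 top 1.0 yaw 10.08 x at y=130 581.3
w2 bot 0.16 yaw 11.51 x at y=130 501.3
w2 yellow 449.6 148.5 488.0 [584.9 -77.7  65. ]
w2 yellow 232.7 164.3 111.0 [539.9 134.6  65. ]
w2 yellow 231.6 113.5 60.5 [589.7 141.5  65. ]
w2 yellow 255.1 112.4 60.0 [593.9 119.1  65. ]
w2 yellow 208.0 114.9 57.5 [585.4 163.9  65. ]
w2 yellow 215.9 198.2 43.5 [501.2 148.   65. ]
w2 yellow 237.5 197.2 43.0 [505.3 125.7  65. ]
```

Block centre, plunger and slot agree: hub (540.3,134.9), slot (527.8,203.7), panel yaw ≈10.4. Check how the plate sits in the hand.

Run:
```python
from h import *
from bench import r
d=pickle.load(open("s2.pkl","rb"));s=d["w1"];st=d["s"]
h=cv2.cvtColor(s["pixels"],cv2.COLOR_BGR2HSV)
m=cv2.inRange(h,np.array((8,195,100)),np.array((20,255,255)));m[:, :235]=0;m[:,280:]=0;m[:160]=0
prev=None
for v in range(164,352,4):
    xs=np.where(m[v])[0]
    if len(xs): print(v,xs[0],xs[-1],int(np.median(h[v,xs,2])),end=" | ")
R=Ro.from_euler("xyz",st["tcp_rot"],degrees=True)
print()
for q in([29,0,-28],[-31,0,-28],[29,0,47],[-31,0,47],[29,2.5,-28],[29,-2.5,-28]): print(q,np.round(proj(s,st["tool_pos"]+R.apply(q)),1))
q=r.sense();print(q["tool_pos"],q["tcp_rot"])
sl=np.array([527.8,203.7,150]);print("to slot tool:",totool(q,sl-q["tool_pos"]).round(1))
```

```text
172 253 258 122 | 176 252 258 124 | 180 252 259 122 | 184 252 259 123 | 188 251 260 124 | 192 251 260 125 | 196 251 260 125 | 200 251 261 124 | 204 251 261 125 | 208 250 260 125 | 212 250 260 125 | 216 250 261 125 | 220 250 262 238 | 224 250 262 240 | 228 250 262 240 | 232 250 262 240 | 236 250 262 240 | 240 250 261 240 | 244 250 262 240 | 248 250 262 240 | 252 250 261 191 | 256 250 261 172 | 260 251 261 172 | 264 251 260 172 | 268 251 260 172 | 272 251 260 172 | 276 251 260 172 | 280 251 260 172 | 284 251 260 171 | 288 251 260 171 | 292 251 260 171 | 296 251 260 171 | 300 251 260 171 | 304 251 260 170 | 308 251 260 170 | 312 251 260 170 | 316 251 260 170 | 320 251 261 169 | 324 250 261 168 | 328 250 261 168 | 332 250 261 167 | 336 251 261 167 | 340 251 261 167 | 344 251 260 168 | 
[29, 0, -28] [254.8 216.9]
[-31, 0, -28] [254.4 345.1]
[29, 0, 47] [255.1 167.2]
[-31, 0, 47] [254.8 256.7]
[29, 2.5, -28] [261.4 217. ]
[29, -2.5, -28] [248.1 216.9]
[544.74118388 114.07610949 246.14553172] [-1.79988246e+02  4.06444786e-02  7.74012639e+00]
to slot tool: [ -4.6 -91.1  96.2]
```

Request:
pendant(
  increments={"plan":[[0, 0, -2.6, -1, -40, 0, 0], [0, 0, -2.6, -3.4, -80, 0, 0], [0, 0, -2.6, -3.4, -91, 30, 0], [0, 0, -2.6, -3.4, -91, 70, 0], [0, 0, -2.6, -3.4, -91, 110, 0], [0, 0, -2.6, -3.4, -91, 130, 0], [0, 0, -2.6, -3.4, -91, 130, 0], [0, 0, -2.6, -3.4, -91, 130, 0]]},
)

```text
time: 7.32
tool_pos: [530.5, 204.8, 118.4]
tcp_rot: [-180.0, -0.2, 10.4]
ft_force: [0.3, 0.8, -0.3]
finger_gap: 4.1
grip_force: 39.4
```

Run:
```python
from h import *
from bench import r
s=r.snapshot("wrist");q=r.sense();print(q["tool_pos"],q["tcp_rot"],q["ft_force"])
print("err",totool(q,np.array([529.0,203.9,116])-q["tool_pos"]).round(2))
im=s["pixels"].astype(float)[60:360,130:390];cv2.imwrite("pics/ins.png",cv2.resize(np.clip(im*2,0,255).astype(np.uint8),None,fx=2,fy=2))
pickle.dump(s,open("s3.pkl","wb"))
```

```text
[530.74502762 204.87064758 118.64753851] [-179.9776042   -0.2002248   10.4191822] [ 0.01256026 -0.13943802 -0.75637353]
err [-1.9   0.64  2.64]
```

View pics/ins.png

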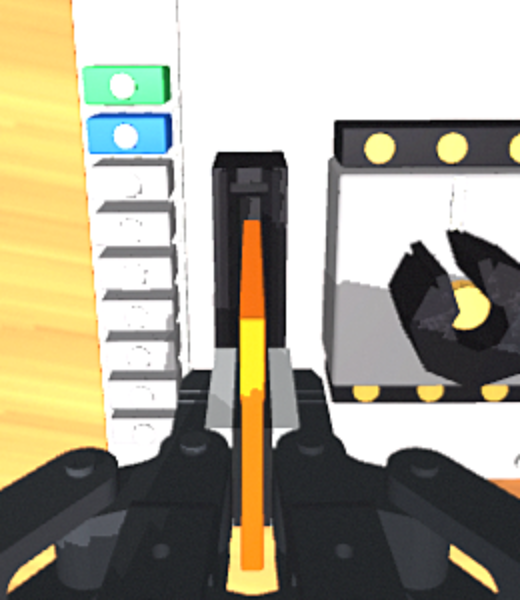

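The plate hangs centred over and parallel to the slot block (plate column ~253, block 215–286). Applying the small correction and lowering.

Request:
pendant(
  increments={"plan":[[0, 0, 0, -1, 0.5, 5, 0], [0, 0, 0, -1.9, 0.6, 10, 0], [0, 0, 0, -1.9, 0.6, 17, 0], [0, 0, 0, -1.9, 0.6, 24, 0], [0, 0, 0, -1.9, 0.6, 30, 0], [0, 0, 0, -1.9, 0.6, 30, 0]]},
)

```text
time: 8.12
tool_pos: [527.4, 203.5, 85.6]
tcp_rot: [-180.0, 0.0, 10.4]
ft_force: [0.6, 0.6, -1.2]
finger_gap: 4.5
grip_force: 39.2
```

```bash
python3 -c "
from bench import r;q=r.sense();print(q['tool_pos'],q['ft_force'],q['wrist_torque'])"
```

```text
[527.44122329 203.51984916  85.64051062] [ 0.63805011  0.56007054 -1.2328299 ] [ 0.09646868 -0.12854376  0.03750311]
```

Request:
pendant(
  increments={"plan":[[0, 0, 0, 0.6, 0, 4, 0], [0, 0, 0, 0.6, 0, 8, 0], [0, 0, 0, 0.6, 0, 12, 0], [0, 0, 0, 0.6, 0, 15, 0], [0, 0, 0, 0.6, 0, 17, 0], [0, 0, 0, 0.6, 0, 17, 0]]},
)

```text
time: 8.88
tool_pos: [528.3, 203.7, 69.7]
tcp_rot: [-180.0, -0.0, 10.4]
ft_force: [-2.0, 0.4, 3.7]
finger_gap: 4.2
grip_force: 39.9
```

Request:
pendant(
  increments={"plan":[[0, 0, 0, 0, 0, 1, 0], [0, 0, 0, 0, 0, 2, 0], [0, 0, 0, 0, 0, 2, 0]]},
)

```text
time: 9.25
tool_pos: [528.5, 203.8, 69.6]
tcp_rot: [-180.0, -0.0, 10.4]
ft_force: [-10.3, -1.8, 18.8]
finger_gap: 4.2
grip_force: 42.5
```

Seated: z 69.6 (expected 69.3) with 19 N floor contact. Release with a narrow opening and lift off.

Request:
pendant(
  increments={"plan":[[0, 0, 0, 0, 0, 0, 25], [0, 0, 0, 0, 0, 0, 25], [0, 0, 0, 0, 0, 0, 25], [0, 0, 0, 0, 0, 0, 25], [0, 0, 0, 0, 0, 0, 25]]},
)

```text
time: 9.88
tool_pos: [528.1, 203.6, 67.1]
tcp_rot: [180.0, 0.0, 10.4]
ft_force: [0.9, -0.8, -0.5]
finger_gap: 25.1
grip_force: 0.0
```

Request:
pendant(
  increments={"plan":[[0, 0, 0, 0, 0, -20, 25], [0, 0, 0, 0, 0, -50, 25], [0, 0, 0, 0, 0, -90, 25], [0, 0, 0, -50, 0, -130, 25], [0, 0, 0, -100, 0, -160, 40], [0, 0, 0, -100, 0, -160, 40]]},
)

```text
time: 10.62
tool_pos: [429.8, 186.0, 233.1]
tcp_rot: [-179.9, -0.5, 10.5]
ft_force: [1.1, 0.7, 0.1]
finger_gap: 40.3
grip_force: 0.0
```

Run:
```python
from h import *
from bench import r
d={k:r.snapshot(k) for k in("wrist","top","scene")};d["s"]=r.sense();pickle.dump(d,open("s4.pkl","wb"))
cv2.imwrite("pics/after.png",np.hstack([d["wrist"]["pixels"][0:300,100:400],cv2.resize(d["scene"]["pixels"][140:290,150:350],(400,300))]))
```

```text
(no output)
```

View pics/after.png

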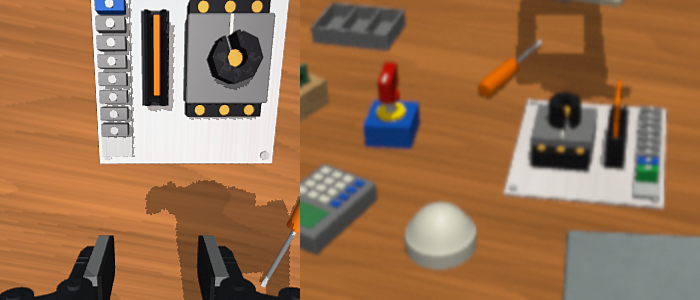

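The plate stands fully down in the slot (155,55 in the left part); everything else unmoved. Now measure the keyway by polar sampling and the shaft from the existing and new views.

Run:
```python
from h import *
d=pickle.load(open("s2.pkl","rb"));e=pickle.load(open("s4.pkl","rb"));i3=pickle.load(open("s3.pkl","rb"))
H=np.array([540.3,134.9,79])
for n,s in(("w1",d["w1"]),("w2",d["w2"]),("ins",i3),("aft",e["wrist"])):
    g=cv2.cvtColor(s["pixels"],cv2.COLOR_BGR2GRAY)
    print(n,"camrel",(s["pose"][:3,3]-H).round(0))
    for R in(12,15,18):
        o=[]
        for a in range(-20,66,4):
            t=np.radians(a+10.4);u,v=proj(s,H+R*np.array([np.cos(t),np.sin(t),0]))
            o.append(int(cv2.getRectSubPix(g,(1,1),(float(u),float(v)))[0,0]))
        print(R,o)
print(list(range(-20,66,4)))
```

```text
w1 camrel [  7.  24. 309.]
12 [52, 51, 49, 48, 42, 16, 14, 60, 123, 157, 151, 150, 153, 157, 128, 96, 56, 46, 47, 50, 49, 47]
15 [49, 54, 52, 62, 57, 51, 27, 6, 90, 159, 152, 151, 152, 159, 110, 61, 50, 68, 67, 55, 48, 49]
18 [50, 47, 47, 38, 41, 49, 47, 14, 56, 160, 152, 151, 152, 155, 98, 44, 48, 39, 47, 50, 55, 51]
w2 camrel [ 82. -13. 309.]
12 [44, 41, 37, 41, 65, 93, 98, 88, 87, 38, 12, 4, 7, 9, 9, 14, 34, 43, 41, 39, 41, 40]
15 [43, 45, 53, 54, 43, 44, 76, 91, 91, 33, 8, 9, 9, 10, 19, 34, 41, 47, 50, 41, 40, 40]
18 [42, 42, 43, 42, 40, 40, 53, 106, 94, 59, 3, 10, 10, 12, 36, 43, 41, 31, 37, 38, 38, 35]
ins camrel [ 67.  82. 182.]
12 [33, 33, 29, 30, 30, 13, 5, 39, 158, 179, 180, 178, 178, 178, 180, 184, 99, 19, 29, 29, 30, 29]
15 [29, 30, 32, 36, 37, 29, 21, 10, 9, 30, 84, 81, 70, 83, 72, 31, 28, 37, 32, 31, 29, 30]
18 [29, 29, 29, 29, 28, 30, 30, 10, 12, 11, 12, 137, 107, 84, 51, 30, 31, 27, 31, 29, 30, 29]
aft camrel [-35.  63. 297.]
12 [51, 51, 44, 43, 43, 29, 11, 11, 12, 12, 11, 9, 8, 11, 60, 153, 108, 46, 40, 44, 44, 44]
15 [42, 41, 44, 49, 51, 44, 30, 11, 11, 11, 10, 12, 8, 25, 124, 84, 38, 51, 45, 45, 44, 45]
18 [39, 40, 41, 36, 32, 43, 43, 17, 5, 3, 33, 41, 41, 90, 104, 37, 45, 37, 42, 46, 46, 45]
[-20, -16, -12, -8, -4, 0, 4, 8, 12, 16, 20, 24, 28, 32, 36, 40, 44, 48, 52, 56, 60, 64]
```

Keyway: edges symmetric about +21° from panel +x in all four views, so world yaw ≈ 31.7°. Now to the shaft.

Request:
pendant(
  increments={"plan":[[0, 0, 0, 5, 40, 0, 50], [0, 0, 0, 10, 95, 0, 50], [0, 0, 0, 14, 150, 0, 50], [0, 0, 0, 16, 205, 0, 50], [0, 0, 0, 17, 260, 0, 50], [0, 0, 0, 17, 294, 0, 50], [0, 0, 0, 17, 294, 0, 50], [0, 0, 0, 17, 294, 0, 50]]},
)

```text
time: 11.78
tool_pos: [499.5, -100.2, 226.0]
tcp_rot: [-179.9, 0.1, 10.4]
ft_force: [-0.8, -0.2, -0.2]
finger_gap: 49.8
grip_force: 0.0
```

Run:
```python
from h import *
from bench import r
d={"w1":r.snapshot("wrist"),"s1":r.sense()};pickle.dump(d,open("s5.pkl","wb"))
```

Request:
pendant(
  increments={"plan":[[0, 0, 0, 40, 30, 0, 50], [0, 0, 0, 80, 60, 0, 50], [0, 0, 0, 80, 60, 0, 50], [0, 0, 0, 80, 60, 0, 50]]},
)

```text
time: 12.32
tool_pos: [589.0, -143.8, 226.7]
tcp_rot: [-179.9, 0.1, 10.5]
ft_force: [-0.4, 0.5, -0.5]
finger_gap: 50.4
grip_force: 0.0
```

Run:
```python
from h import *
from bench import r
d=pickle.load(open("s5.pkl","rb"));d["w2"]=r.snapshot("wrist");d["s2"]=r.sense();pickle.dump(d,open("s5.pkl","wb"))
o=[]
for k in("w1","w2"):
    s=d[k];h=cv2.cvtColor(s["pixels"],cv2.COLOR_BGR2HSV)
    m=cv2.inRange(h,np.array((0,120,60)),np.array((6,255,255)))|cv2.inRange(h,np.array((172,120,60)),np.array((180,255,255)))
    n,l,st,c=cv2.connectedComponentsWithStats(m);i=1+st[1:,4].argmax();print(k,st[i],c[i]);x,y,w,hh=st[i][:4]
    vals=h[...,2][l==i];print(np.histogram(vals,bins=10))
    cx,cy=int(c[i][0]),int(c[i][1]);x0=max(0,cx-65);y0=max(0,cy-65);print("crop",x0,y0);o.append(cv2.resize(s["pixels"][y0:y0+130,x0:x0+130],(400,400),interpolation=0))
cv2.imwrite("pics/sh.png",np.hstack(o))
```

```text
w1 [ 257   39   31   77 1655] [273.11661631  78.66888218]
(array([  9,  35,  43,  39,  36,  73, 158, 144, 975, 143]), array([ 81. ,  97.1, 113.2, 129.3, 145.4, 161.5, 177.6, 193.7, 209.8,
       225.9, 242. ]))
crop 208 13
w2 [ 189  139   35   69 1598] [206.39486859 173.30913642]
(array([ 41, 234,  73,  62,  25,  82,  29,  66, 125, 861]), array([ 63. ,  80.8,  98.6, 116.4, 134.2, 152. , 169.8, 187.6, 205.4,
       223.2, 241. ]))
crop 141 108
```

View pics/sh.png

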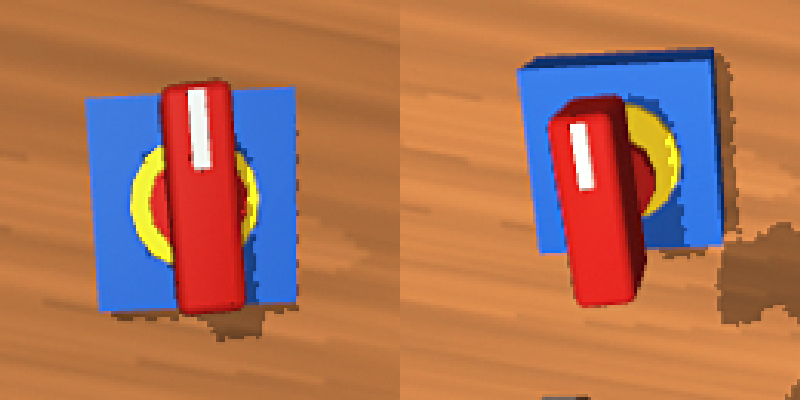

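Handle in both views, white pointer toward image-up: w1 top-face ends (196,88)/(212,308) in the crop, w2 (581,113)/(605,301). Triangulating.

Run:
```python
from h import *
d=pickle.load(open("s5.pkl","rb"));k=400/130
f1=lambda x,y:(208+x/k-.5,13+y/k-.5);f2=lambda x,y:(141+x/k-.5,108+y/k-.5)
for a,b in(((196,86),(181,112)),((212,310),(205,303))): print(tri((d["w1"],*f1(*a)),(d["w2"],*f2(*b))))
for z in(100,102):
    for s,f,a,b in((d["w1"],f1,(196,86),(212,310)),(d["w2"],f2,(181,112),(205,303))):
        p,q=plane(s,*f(*a),z),plane(s,*f(*b),z);print(z,"mid",((p+q)/2).round(1),"len",np.linalg.norm(p-q).round(1),"yaw",np.degrees(np.arctan2(*(p-q)[1::-1])).round(1))
# row-wise centreline of bright top (red V high or white) 
for n,z in(("w1",102),("w2",102)):
    s=d[n];h=cv2.cvtColor(s["pixels"],cv2.COLOR_BGR2HSV);x0,y0=(208,13) if n=="w1" else(141,108)
    lo=200 if n=="w1" else 215
    m=((h[...,2]>=lo)&((h[...,0]<5)|(h[...,0]>174))&(h[...,1]>100))|((h[...,1]<40)&(h[...,2]>190))
    P=[];W=[]
    for v in range(y0+38,y0+92):
        xs=np.where(m[v,x0+48:x0+84])[0]+x0+48
        if len(xs)>10:
            a,b=plane(s,xs[0]-.5,v,z),plane(s,xs[-1]+.5,v,z);P.append((a+b)[:2]/2);W.append(np.linalg.norm(a-b))
    P=np.array(P);c=np.polyfit(P[:,0],P[:,1],1);print(n,len(P),"w",np.median(W).round(1),"yaw",np.degrees(np.arctan(c[0])).round(2),"y@577",np.polyval(c,577).round(2))
    # collar yellow circle & stand
    for cc in blobs(s,(22,150,120),(32,255,255),40): print("yellow",cv2.minEnclosingCircle(cc))
    for cc in blobs(s,(100,150,60),(125,255,255),1500)[:2]:
        print("stand",cv2.contourArea(cc),[plane(s,*p[0],35)[:2].round(0).tolist() for p in cv2.boxPoints(cv2.minAreaRect(cc))[:,None]])
q=d["s2"];print(q["tool_pos"],q["tcp_rot"])
```

```text
(array([607.52368431, -93.79067098,  94.6162266 ]), [0.18, 0.18])
(array([ 555.10924006, -108.31574619,   99.22892885]), [0.12, 0.12])
100 mid [ 581.  -101.1  100. ] len 53.7 yaw 15.7
100 mid [ 582.1 -101.3  100. ] len 55.1 yaw 14.6
102 mid [ 580.9 -101.   102. ] len 53.3 yaw 15.7
102 mid [ 582.7 -101.5  102. ] len 54.6 yaw 14.6
w1 54 w 14.4 yaw 15.2 y@577 -100.76
yellow ((261.0, 79.0), 18.110870361328125)
yellow ((286.0, 76.5), 13.537086486816406)
w2 53 w 14.9 yaw 15.76 y@577 -102.06
yellow ((217.0, 159.5), 17.755380630493164)
stand 3096.5 [[758.0, -247.0], [769.0, -306.0], [723.0, -324.0], [711.0, -263.0]]
stand 2027.5 [[608.0, -63.0], [624.0, -126.0], [558.0, -140.0], [542.0, -74.0]]
[ 588.94071997 -143.84481586  227.40310261] [-1.79983341e+02  8.93230189e-03  1.04978899e+01]
```

Handle: top height ~97–100 (expected 102), length 54–55 (56), centre (581,-100.8), yaw 15.4. Consistent; grasp.

Request:
pendant(
  increments={"plan":[[0, 0, -2.5, 0, -22, 15, 50], [0, 0, -4.9, 0, -43.7, 30, 50], [0, 0, -4.9, 0, -43.7, 60, 50], [0, 0, -4.9, 0, -43.7, 90, 50], [0, 0, -4.9, 0, -43.7, 120, 50], [0, 0, -4.9, 0, -43.7, 145, 50], [0, 0, -4.9, 0, -43.7, 155, 50], [0, 0, -4.9, 0, -43.7, 155, 50]]},
)

```text
time: 13.38
tool_pos: [580.9, -101.6, 72.7]
tcp_rot: [-180.0, 0.0, 15.4]
ft_force: [-0.2, -0.5, -0.4]
finger_gap: 50.1
grip_force: 0.0
```

Request:
pendant(
  increments={"plan":[[0, 0, 0, 0, 0, 0, 0], [0, 0, 0, 0, 0, 0, 0], [0, 0, 0, 0, 0, 0, 0], [0, 0, 0, 0, 0, 0, 0], [0, 0, 0, 0, 0, 0, 0], [0, 0, 0, 0, 0, 0, 0]]},
  clamp_n=80,
)

```text
time: 14.12
tool_pos: [582.3, -102.2, 73.7]
tcp_rot: [180.0, -0.1, 15.3]
ft_force: [-2.0, 1.1, 7.2]
finger_gap: 17.3
grip_force: 80.5
```

```bash
python3 -c "
from bench import r;q=r.sense();print(q['tool_pos'],q['tcp_rot'],q['ft_force'],q['joint_pos'])"
```

```text
[ 582.28527086 -102.2261669    73.71808231] [ 1.79951377e+02 -1.05451348e-01  1.53201945e+01] [-1.97442736  1.11343485  7.18096485] [-1.49326016e+01  1.33424769e+01  9.56924364e+01  1.17791423e-02
  7.08495001e+01  5.97433957e+01]
```

Request:
pendant(
  increments={"plan":[[0, 0, 0, 0, 0, -10, 0], [0, 0, 0, 0, 0, -30, 0], [0, 0, 0, 0, 0, -60, 0], [0, 0, 0, 0, 0, -95, 0], [0, 0, 0, 0, 0, -120, 0], [0, 0, 0, 0, 0, -130, 0], [0, 0, 0, 0, 0, -130, 0]]},
)

```text
time: 15.0
tool_pos: [581.7, -102.2, 203.3]
tcp_rot: [180.0, -0.1, 15.3]
ft_force: [-0.1, -0.3, -2.0]
finger_gap: 16.9
grip_force: 79.7
```

Run:
```python
from h import *
from bench import r
s=r.snapshot("wrist");q=r.sense();pickle.dump((s,q),open("s6.pkl","wb"))
print(q["tool_pos"],q["tcp_rot"],q["ft_force"])
R=Ro.from_euler("xyz",q["tcp_rot"],degrees=True)
h=cv2.cvtColor(s["pixels"],cv2.COLOR_BGR2HSV)
for zt in(-28.3,-26,-31):
  for x in(28,-28,0): print(x,zt,np.round(proj(s,q["tool_pos"]+R.apply([x,0,zt])),1))
m=((h[...,0]<6)|(h[...,0]>172))&(h[...,1]>120)&(h[...,2]>50); w=(h[...,1]<40)&(h[...,2]>170)
for v in range(120,380,5):
    xs=np.where(m[v,200:310])[0]+200;ws=np.where(w[v,240:272])[0]+240;y=np.where((h[v,180:330,0]>20)&(h[v,180:330,0]<32)&(h[v,180:330,1]>150))[0]+180
    print(v,(xs[0],xs[-1],int(np.median(h[v,xs,2]))) if len(xs) else "",(ws[0],ws[-1]) if len(ws) else "",(y[0],y[-1]) if len(y) else "",end=" |")
print()
for nm,z in(("tip",60.7),("collar bottom",38.7),("collar top",32.7)): print(nm,np.round(proj(s,q["tool_pos"]+R.apply([-.9,0,z])),1))
dw=np.array([540.3,134.9,0])-q["tool_pos"];print("to hub",totool(q,dw).round(1))
```

```text
[ 581.12506929 -102.04069209  201.92571179] [-1.79988775e+02  2.04082535e-02  1.53225460e+01] [ 0.15008201  0.86945165 -1.83885741]
28 -28.3 [250.4 219.8]
-28 -28.3 [251.  339.1]
0 -28.3 [250.8 283.3]
28 -26 [250.5 217.4]
-28 -26 [251.1 335.2]
0 -26 [250.8 280. ]
28 -31 [250.3 222.7]
-28 -31 [250.9 343.8]
0 -31 [250.7 287.2]
120    |125    |130    |135    |140    |145    |150    |155    |160    |165    |170    |175    |180    |185    |190   (np.int64(247), np.int64(264)) |195   (np.int64(237), np.int64(275)) |200 (np.int64(238), np.int64(273), 100)  (np.int64(230), np.int64(281)) |205 (np.int64(237), np.int64(274), 102)  (np.int64(227), np.int64(284)) |210 (np.int64(236), np.int64(275), 103)  (np.int64(224), np.int64(287)) |215 (np.int64(236), np.int64(276), 105)  (np.int64(223), np.int64(288)) |220 (np.int64(235), np.int64(277), 135)  (np.int64(222), np.int64(289)) |225 (np.int64(234), np.int64(278), 197)  (np.int64(222), np.int64(288)) |230 (np.int
[... 670 characters left out ...]
nt64(276), 138)   |280 (np.int64(235), np.int64(276), 138)   |285 (np.int64(236), np.int64(276), 138)   |290 (np.int64(236), np.int64(276), 137)   |295 (np.int64(236), np.int64(276), 137)   |300 (np.int64(236), np.int64(275), 137)   |305 (np.int64(236), np.int64(275), 137)   |310 (np.int64(236), np.int64(276), 136)   |315 (np.int64(235), np.int64(276), 136)   |320 (np.int64(236), np.int64(275), 136)   |325 (np.int64(236), np.int64(276), 135)   |330 (np.int64(236), np.int64(275), 135)   |335 (np.int64(238), np.int64(273), 136)   |340    |345    |350    |355    |360    |365    |370    |375    |
tip [252.6 206.3]
collar bottom [252.3 219.5]
collar top [252.2 223.6]
to hub [  23.3 -239.3  202. ]
```

Shaft axis sits ~0.9 mm behind the TCP, collar round and centred (row ~221, col 255). Move over the hub, turning to the keyway heading.

Request:
pendant(
  increments={"plan":[[0, 0, -3, 5, -45, 0, 0], [0, 0, -7, 11, -100, 0, 0], [0, 0, -11, 16, -155, 0, 0], [0, 0, -15, 21, -205, 0, 0], [0, 0, -16.4, 24, -239.5, 0, 0], [0, 0, -16.4, 24, -239.5, 20, 0], [0, 0, -16.4, 24, -239.5, 40, 0], [0, 0, -16.4, 24, -239.5, 45, 0]]},
)

```text
time: 16.05
tool_pos: [539.3, 133.9, 153.7]
tcp_rot: [-179.9, 0.3, 31.6]
ft_force: [0.3, -0.9, -2.3]
finger_gap: 16.6
grip_force: 79.7
```

Request:
pendant(
  increments={"plan":[[0, 0, 0, 0, 0, 0, 0], [0, 0, 0, 0, 0, 0, 0]]},
)

```text
time: 16.3
tool_pos: [541.8, 134.7, 158.0]
tcp_rot: [180.0, -0.1, 31.7]
ft_force: [0.5, 0.7, -1.6]
finger_gap: 16.7
grip_force: 79.7
```

Run:
```python
from h import *
from bench import r
q=r.sense();print(q["tool_pos"],q["tcp_rot"],q["ft_force"],q["wrist_torque"]);print("err",totool(q,np.array([541.1,135.4,139.7])-q["tool_pos"]).round(2))
d={k:r.snapshot(k) for k in("scene","wrist","top")};pickle.dump(d,open("s7.pkl","wb"))
```

```text
[541.84340922 134.70783276 157.99257809] [ 1.79973788e+02 -5.64504869e-02  3.16619508e+01] [ 0.47000284  0.73198345 -1.63017733] [0.03737505 0.02231256 0.02066924]
err [-0.29 -0.99 18.29]
```

Request:
pendant(
  increments={"plan":[[0, 0, 0, 0, -0.6, 8, 0], [0, 0, 0, 0, -0.6, 14, 0], [0, 0, 0, 0, -0.6, 18, 0], [0, 0, 0, 0, -0.6, 21, 0], [0, 0, 0, 0, -0.6, 23, 0], [0, 0, 0, 0, -0.6, 23, 0]]},
)

```text
time: 17.2
tool_pos: [540.9, 135.8, 134.2]
tcp_rot: [-180.0, 0.0, 31.7]
ft_force: [-0.0, -0.1, -1.8]
finger_gap: 16.9
grip_force: 79.7
```

Run:
```python
from h import *
from bench import r
q=r.sense();print(q["tool_pos"],q["tcp_rot"],q["ft_force"],q["wrist_torque"])
```

```text
[540.86445519 135.76493987 134.21458076] [-1.79997204e+02  5.38251758e-03  3.17246445e+01] [-0.02256606 -0.13297902 -1.79889095] [-0.00984745  0.00530484 -0.02787272]
```

Request:
pendant(
  increments={"plan":[[0, 0, 0, 0, 0, 2, 0], [0, 0, 0, 0, 0, 4, 0], [0, 0, 0, 0, 0, 5, 0], [0, 0, 0, 0, 0, 6, 0], [0, 0, 0, 0, 0, 7, 0], [0, 0, 0, 0, 0, 7, 0]]},
)

```text
time: 17.95
tool_pos: [540.8, 135.7, 127.2]
tcp_rot: [-180.0, 0.0, 31.7]
ft_force: [-0.0, -0.7, -1.4]
finger_gap: 16.6
grip_force: 79.7
```

Run:
```python
from h import *
from bench import r
q=r.sense();print(q["tool_pos"],q["tcp_rot"],q["ft_force"],q["wrist_torque"])
```

```text
[540.81917999 135.74862494 127.18184665] [-1.79995282e+02  1.00369179e-02  3.17232244e+01] [-0.01765965 -0.69194425 -1.43291192] [ 0.00242692 -0.03401873 -0.00926335]
```

Request:
pendant(
  increments={"plan":[[0, 0, 0, 0, 0, 1, 0], [0, 0, 0, 0, 0, 3, 0], [0, 0, 0, 0, 0, 4, 0], [0, 0, 0, 0, 0, 5, 0], [0, 0, 0, 0, 0, 5, 0]]},
)

```text
time: 18.58
tool_pos: [541.1, 135.8, 122.6]
tcp_rot: [180.0, -0.0, 31.7]
ft_force: [-1.6, 0.1, 4.6]
finger_gap: 16.8
grip_force: 80.3
```

Request:
pendant(
  increments={"plan":[[0, 0, 0, 0, 0, 1, 0], [0, 0, 0, 0, 0, 2, 0], [0, 0, 0, 0, 0, 3, 0], [0, 0, 0, 0, 0, 3.5, 0], [0, 0, 0, 0, 0, 3.5, 0]]},
)

```text
time: 19.2
tool_pos: [541.2, 135.8, 119.1]
tcp_rot: [180.0, -0.0, 31.7]
ft_force: [-1.5, -0.5, 5.8]
finger_gap: 16.7
grip_force: 80.6
```

Spring force rising as expected (6→7.5 N net); key is in. Continue until the collar lands.

Request:
pendant(
  increments={"plan":[[0, 0, 0, 0, 0, 0.7, 0], [0, 0, 0, 0, 0, 1.4, 0], [0, 0, 0, 0, 0, 2, 0], [0, 0, 0, 0, 0, 2, 0], [0, 0, 0, 0, 0, 2, 0]]},
)

```text
time: 19.82
tool_pos: [541.3, 135.8, 117.7]
tcp_rot: [180.0, -0.0, 31.7]
ft_force: [-3.2, -1.1, 10.5]
finger_gap: 16.8
grip_force: 81.3
```

Request:
pendant(
  increments={"plan":[[0, 0, 0, 0, 0, 0.5, 0], [0, 0, 0, 0, 0, 1, 0], [0, 0, 0, 0, 0, 1, 0], [0, 0, 0, 0, 0, 1, 0]]},
)

```text
time: 20.32
tool_pos: [541.4, 135.9, 117.7]
tcp_rot: [180.0, -0.1, 31.7]
ft_force: [-7.7, -1.1, 17.8]
finger_gap: 16.6
grip_force: 82.4
```

Request:
pendant(
  increments={"plan":[[0, 0, 0, 0, 0, 0.6, 0], [0, 0, 0, 0, 0, 0.6, 0], [0, 0, 0, 0, 0, 0.6, 0], [0, 0, 0, 0, 0, 0.6, 0]]},
)

```text
time: 20.82
tool_pos: [541.4, 135.9, 117.7]
tcp_rot: [180.0, -0.1, 31.7]
ft_force: [-9.9, -1.5, 21.4]
finger_gap: 16.8
grip_force: 83.0
```

Run:
```python
from h import *
from bench import r
old=pickle.load(open("s4.pkl","rb"))
d={k:r.snapshot(k) for k in("wrist","top","scene")};q=r.sense();print(q["tool_pos"],q["ft_force"])
# plate still in place (scene view), yellow collar on hub (scene view)
def cen(s,lo,hi,a,b):
    m=cv2.inRange(cv2.cvtColor(s["pixels"],cv2.COLOR_BGR2HSV),np.array(lo),np.array(hi));z=np.zeros_like(m);z[a[1]:b[1],a[0]:b[0]]=m[a[1]:b[1],a[0]:b[0]];ys,xs=np.where(z)
    return (len(xs),xs.mean().round(1),ys.mean().round(1),ys.max()) if len(xs) else 0
for s in(old["scene"],d["scene"]): print("plate",cen(s,(8,215,60),(20,255,255),(295,165),(325,215)),"yellow",cen(s,(22,150,100),(32,255,255),(262,165),(302,205)))
sc=d["scene"];h=np.array([540.3,134.9,82]);print("collar expected at",np.round(proj(sc,h),1))
```

```text
[541.41539348 135.92138427 117.70257263] [-10.00416583  -1.17828704  22.12779201]
plate (78, np.float64(308.2), np.float64(194.6), np.int64(207)) yellow 0
plate (77, np.float64(308.0), np.float64(195.1), np.int64(208)) yellow (95, np.float64(281.9), np.float64(189.6), np.int64(194))
collar expected at [280.8 189.6]
```

The collar is on the hub: the tool stopped at z 117.7 as predicted, the force rose while it did not move further, and the yellow collar shows at its expected pixel. The plate has not moved.

```bash
python3 -c "
from bench import r
print(r.hand_in())"
```

```text
the job is handed in; nothing more can be done
None
```

I handed the job in at about 21 s: the barrier plate is fully down in its slot and released, and the shaft is keyed into the hub with the collar pressed home at about 22 N and the handle still held; I wasn't shown the verdict.

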